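# Show the print-head marker to the inspection camera with a hang-on mirror

## Task

Take the hang-on inspection mirror out of its blue holder and hang its saddle over the middle of the chrome bar of the inspection station, with the glass facing the print head and the camera. Then tilt the mirror about the bar until the red marker on the nozzle appears to the camera in the middle of the mirror, and finish while still gripping the mirror steadily at that angle; do not let go. Leave the cradle's tilt as it is and the other things on the bench where they are.

Things in the scene. Friction and masses are not known exactly. Their poses are not given: they have to be found in the camera images.
- mirror: Hang-on mirror, about 140 g. Origin: where the bar's centre lies once seated. x: the way the glass looks, y: along the bar once hung, z: up. Black plate 64 mm wide (y), x 8.5 to 13.5 mm, z +14 to -80 mm, glass on its front. Starts upright and loose in the holder; lifts straight out. Hung free it settles leaning slightly, glass downward, so the tilt has to be held.
- saddle (a point): Middle of the saddle's roof, at z +6 mm in the mirror's frame. The saddle is a channel along y, open below, 18 mm wide (mirror x -9.5 to +8.5 mm), 64 mm long; the roof is 8 mm thick. The plate is its front leg; the back leg reaches down to about z -27 mm and flares backward.
- grip (a point): Centre of the orange grip block on top of the mirror, to be gripped from above: 16 mm (mirror x) by 18 mm (y), z +14 to +62 mm; this point is at x 0, y 0, z +38 mm in the mirror's frame, whose axes it has.
- face (a point): Centre of the mirror glass (58 mm wide, 54 mm high), at x 14.5, y 0, z -50 mm in the mirror's frame; axes as the mirror's.
- holder: Blue fixed block, 70 x 100 mm base, 40 mm high, with a slot along its y, 30 mm deep, in which the lower edge of the mirror stands; the slot floor is at z 10 mm. Origin under its centre. At the start the mirror's axes are parallel to the holder's.
- bar_mid (a point): Middle of the fixed, level chrome bar, 12 mm diameter, its centre 170 mm above the table, between posts 264 mm apart. Axes of the station: x level, square to the bar, from the bar towards the print head and camera; y along the bar; z up.
- cradle (a joint): Tilt t of the cradle (rad, 0.2 to 0.6), stiff, set beforehand. It pivots about the bar's axis and carries print head and camera on the +x side; larger lifts them. The marker shows mid-mirror when the seated mirror is tilted by the same t from upright about the bar: lower edge swung forward to the station's +x, grip leaning back, glass looking up by t.
- marker (a point): Red disc, 21 mm across, at the tip of the print head's brass nozzle, on the +y side. In the cradle's frame (origin on the bar's axis at bar_mid, axes turned by the tilt) at x 179, y +95, z -50 mm.
- lens (a point): Glass lens of the small white and black camera on the -y side, in the cradle's frame at x 179, y -95, z -50 mm; it looks at where the mirror's centre should be.
- halfway (a point): Point in empty air halfway between marker and lens (cradle frame x 179, y 0, z -50 mm; its axes are the cradle's). The marker appears in the middle of the mirror when this point lies straight in front of the glass centre: about 165 mm along the mirror's x, with no offset in its y or z.
- spool: Bystander: black-flanged spool of orange filament lying flat, 190 mm across, 60 mm high. Origin under its centre; leave alone.
- bottle: Bystander: bottle with a red cap, 60 mm across, 160 mm high. Origin under its centre; leave alone.
- printed_cup: Bystander: green printed cup, 72 mm across, 90 mm high. Origin under its centre; leave alone.
- nozzle_tray: Bystander: grey compartment tray of brass nozzles, 100 x 140 x 35 mm. Origin under its centre; leave alone.
- screwdriver: Bystander: screwdriver lying on the table, along its x. Leave alone.
- gear: Bystander: blue printed gear lying flat, 66 mm across, 12 mm high. Origin under its centre; leave alone.
- glue: Bystander: jar with a yellow lid, 48 mm across, 100 mm high. Origin under its centre; leave alone.
Not all that is in view belongs to the job. What is shaped like the mirror but purple is not meant. Of the things shaped like the holder, the blue one is meant.

How it is judged:
On the way:
1. the mirror's saddle is over the bar and rests on it (x of bar_mid in the frame of mirror between -0.008 and 0.008 m and z of bar_mid in the frame of mirror between -0.006 and 0.004 m and y of bar_mid in the frame of mirror between -0.025 and 0.025 m and contact force between mirror and station above 0.2 N), for 0.2 s.
At the end, for the whole second after the job is handed in: Saddle on the bar (within 8 mm fore/aft, 6 mm in height, 25 mm along it); the point halfway between marker and lens lies before the glass, within 14 mm (mirror z, about 5 degrees of tilt) and 18 mm (mirror y) of its centre line; fingers still hold the mirror (over 1 N), at rest (x of bar_mid in the frame of mirror between -0.008 and 0.008 m and z of bar_mid in the frame of mirror between -0.006 and 0.004 m and y of bar_mid in the frame of mirror between -0.025 and 0.025 m and z of halfway in the frame of face between -0.014 and 0.014 m and y of halfway in the frame of face between -0.018 and 0.018 m and x of halfway in the frame of face above 0.1 m and contact force between the fingers and mirror above 1 N and contact force between mirror and holder below 0.1 N and linear speed of mirror below 0.02 m/s and angular speed of mirror below 0.15 rad/s); the arm keeps its last pose, push and grip.
It fails at once if the cradle is knocked out of its tilt (distance of halfway from where it was at the start of the episode above 0.012 m).
It fails at once if a bystander is pushed away (distance of any of spool, bottle, printed_cup, nozzle_tray, screwdriver, gear, glue from where it was at the start of the episode above 0.03 m).
It also fails if it takes over 42 s, if anything falls off the work surface, if the arm or the gripper's body presses on something with over 40 N, if the wrist force passes 120 N, or if a joint passes its speed limit or range.

## Robot

A 6-joint arm with a two-finger parallel gripper is mounted at the origin on the work surface. World frame = base frame: x ahead of the robot, y to its left, z up, the work surface at z = 0. Lengths are in m, angles in rad, forces in N, time in s.
With the tool pointing down it reaches from about 0.275 to 0.875 m from the base axis. Payload 12.5 kg.
Tool frame: the origin (TCP) lies on the centre line of the jaws, within the pads' length; the fingertips stand r.finger_overhang ahead of it and the grasp point (between the pads) lies 3 mm ahead of it (r.finger_overhang is the distance from the TCP to the fingertips, in m); z points along the fingers, y is the direction in which the jaws open and shut (so a half turn about z gives the same grasp; the last joint's range is limited). The gripper opens to 85 mm and grips with 20 to 120 N. Pads are 22 mm wide; open, the fingers measure 114 mm over their backs; the gripper's body (76 mm by 85 mm) begins 54 mm behind the grasp point. The pads swing forward as they close: fully open they stand 13 mm farther back than shut.
Start: joints at [-1.234, 0.351, 1.652, -0, 1.139, -0.085], TCP at [0.225, -0.502, 0.253] pointing down, gripper open.
Joint ranges: [-2.75, 2.75], [-0.79, 2.1], [0.01, 2.65], [-1.57, 4.71], [0.07, 3.14], [-2.87, 2.87]. Speed limits (rad/s): [2.22, 2.22, 2.79, 3.14, 3.14, 3.14].

## Interface

Orientations are given as a unit quaternion [x, y, z, w].
In Python, from cell import r, optics gives the robot as it stands. The module is installed in compiled form; this text tells all that it offers. Calls block until the motion is done:
- r.move_to(position, orientation): joint-space move of the TCP to a pose.
- r.move_linear(position, rot=None, vel=0.15): straight line of the TCP; rot=None keeps the orientation; vel is the mean speed in m/s.
- r.set_joints(angles): joint-space move.
- r.set_gripper(opening, squeeze=None): opening from 0.0 (shut) to 1.0 (fully open); squeeze is the grip in N (None keeps the last); returns when the fingers have stopped.
- r.sleep(seconds).
- r.inverse_kinematics(position, orientation): joint angles nearest the present ones, or None.
- optics.get_image(name): name is "side" or "top" or "wrist"; returns a dict with "pixels" (420x560x3 uint8, red, green, blue), "depth" (420x560 float32, m along the optical axis (not along the pixel's ray), 0 where there is no reading), "fx", "fy", "cx", "cy" (pixels), "camera_from_world" (4x4, takes a point from world to camera coordinates); the wrist camera has in their place "mount" (4x4, takes a point from camera to tool coordinates, whose origin is the TCP and whose axes are the flange's). Camera axes: x right, y down, z forward; pixel columns grow to the right and rows downward; lengths in m; the calibration is good to about 2 mm. A picture is of the moment at which its call begins: read the wrist's pose just before it.
A pose or a line that the arm cannot do raises r.PlanningError and nothing moves.
- r.hand_in(): hands the job in, once; it reports no verdict.
Readings, each from a call of its own:
- r.current_t(): time.
- r.current_q(): joint angles.
- r.current_qvel(): joint speeds.
- r.current_effort(): joint torques, N m.
- r.current_tool_pos(): TCP position.
- r.current_ee_rot(): TCP orientation.
- r.current_contact_force(): force on the tool from outside, world axes, zero at the start.
- r.current_torque(): the same for the moment, N m.
- r.current_opening(): opening from 0.0 (shut) to 1.0 (fully open).
Only numpy, scipy, OpenCV 4.12 (cv2) and the standard library are available. Lean on these libraries where they do the work, as an engineer would, in place of code of your own. Each camera call takes 0.05 s, during which the arm holds its last target. There are 200 camera calls.

## Working session

There is one attempt and no reset: what is moved stays moved. The work goes in short steps, each a Python script; the robot and the scene stay as the last script left them, time stands still between calls to the robot, and variables do not carry over. Pictures are saved under pics/ and viewed, about 8 in all and at most 12, crops included, and the job is handed in when it is done.

```bash
mkdir -p pics; cat > h.py <<'E'
import numpy as np, cv2
from cell import r, optics
from scipy.spatial.transform import Rotation as R
def snap(n):
    im=optics.get_image(n); np.save('pics/%s.npy'%n,im,allow_pickle=True); return im
def save(im,f): cv2.imwrite(f,cv2.cvtColor(im['pixels'],cv2.COLOR_RGB2BGR))
def cloud(im,T=None):
    d=im['depth']; v,u=np.indices(d.shape)
    P=np.stack([(u-im['cx'])/im['fx']*d,(v-im['cy'])/im['fy']*d,d],-1)
    M=np.linalg.inv(im['camera_from_world']) if T is None else T
    W=P@M[:3,:3].T+M[:3,3]; W[d==0]=np.nan; return W
E
python3 - <<'E'
from h import *
a=snap('side');b=snap('top');save(a,'pics/side.png');save(b,'pics/top.png')
for i in(a,b):print(i['fx'],np.linalg.inv(i['camera_from_world']).round(3).tolist())
print(r.finger_overhang,r.current_t())
E
```

```text
458.7337409979398 [[-0.847, -0.311, 0.431, -0.152], [-0.531, 0.485, -0.695, 1.142], [0.007, -0.817, -0.576, 1.05], [0.0, 0.0, 0.0, 1.0]]
384.2334143325759 [[0.0, -0.987, 0.162, 0.307], [-1.0, -0.003, -0.018, 0.055], [0.019, -0.162, -0.987, 1.452], [0.0, 0.0, 0.0, 1.0]]
0.022 0.1
```

View pics/side.png

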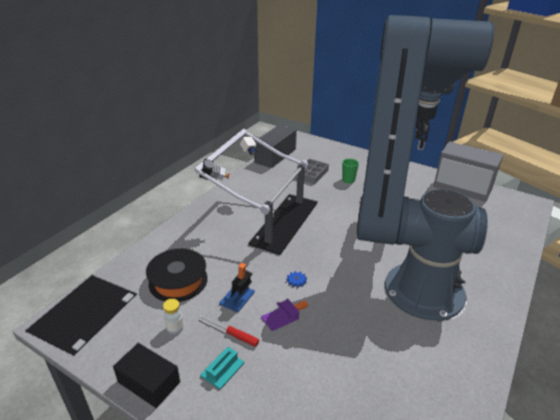

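View pics/top.png

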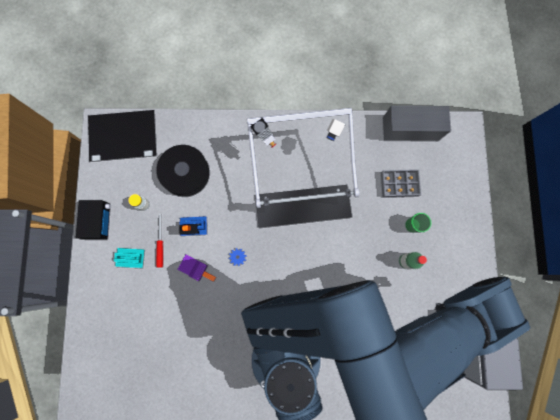

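Side view: mirror with orange grip in the blue holder at about (240,285), station bar from (267,208) to (303,165). Top view: holder at (192,226), bar from (258,204) to (356,192), marker near (270,141). I'll enlarge these.

```bash
python3 - <<'E'
from h import *
a=np.load('pics/side.npy',allow_pickle=True).item();b=np.load('pics/top.npy',allow_pickle=True).item()
def crop(im,u,v,w,h,s):return cv2.resize(im['pixels'][v:v+h,u:u+w],None,fx=s,fy=s,interpolation=cv2.INTER_CUBIC)
o=np.zeros((600,800,3),np.uint8)
o[:280,:400]=crop(b,167,208,50,35,8); o[:300,400:]=crop(a,205,255,80,60,5)
o[300:,:520]=crop(b,240,105,130,75,4)if 0 else crop(b,240,100,130,75,4)
o[300:600,520:800]=crop(a,200,130,140,150,2)
cv2.imwrite('pics/c1.png',o[:,:,::-1])
W=cloud(b);V=cloud(a)
# station bar/post pts
for n,C in(('top',W),('side',V)):
  m=np.abs(C[...,2]-.173)<.012
  P=C[m]; k=(P[:,0]>.3)&(P[:,0]<.75)&(np.abs(P[:,1])<.3)
  print(n,k.sum()); v,u=np.nonzero(m)
  for q,uu,vv in list(zip(P[k],u[k],v[k]))[::max(1,k.sum()//25)]:print(uu,vv,q.round(3))
# orange grip
for n,im,C,box in(('top',b,W,(167,208,50,35)),('side',a,V,(205,255,80,60))):
  hsv=cv2.cvtColor(im['pixels'],cv2.COLOR_RGB2HSV); u,v,w,h=box
  s=np.s_[v:v+h,u:u+w]
  mo=(hsv[s][...,0]<18)&(hsv[s][...,1]>150)&(hsv[s][...,2]>90)
  mb=(hsv[s][...,0]>100)&(hsv[s][...,0]<125)&(hsv[s][...,1]>140)
  print(n,'orange',mo.sum(),np.nanmedian(C[s][mo],0).round(3),np.nanmin(C[s][mo],0).round(3),np.nanmax(C[s][mo],0).round(3))
  mb&=np.abs(C[s][...,2]-.04)<.006
  if mb.sum():
    q=C[s][mb][:,:2].astype(np.float32); print('blue',mb.sum(),cv2.minAreaRect(q))
E
```

```text
top 485
356 174 [ 0.641 -0.234  0.183]
355 184 [ 0.607 -0.231  0.176]
357 188 [ 0.592 -0.236  0.183]
345 191 [ 0.584 -0.198  0.171]
347 192 [ 0.578 -0.202  0.184]
341 193 [ 0.576 -0.183  0.174]
324 194 [ 0.573 -0.125  0.174]
343 194 [ 0.572 -0.189  0.178]
318 195 [ 0.569 -0.105  0.172]
337 195 [ 0.569 -0.169  0.173]
257 196 [0.563 0.103 0.182]
322 196 [ 0.565 -0.118  0.175]
350 196 [ 0.565 -0.213  0.178]
307 197 [ 0.561 -0.066  0.178]
326 197 [ 0.563 -0.132  0.172]
292 198 [ 0.558 -0.016  0.174]
311 198 [ 0.558 -0.08   0.174]
284 199 [0.554 0.012 0.18 ]
303 199 [ 0.554 -0.053  0.18 ]
277 200 [0.551 0.035 0.174]
296 200 [ 0.552 -0.03   0.17 ]
272 201 [0.547 0.052 0.177]
291 201 [ 0.548 -0.013  0.172]
277 202 [0.543 0.035 0.178]
272 203 [0.541 0.052 0.171]
257 206 [0.529 0.102 0.184]
side 369
287 158 [ 0.644 -0.224  0.185]
294 161 [ 0.616 -0.231  0.176]
303 162 [ 0.577 -0.233  0.183]
307 163 [ 0.565 -0.243  0.178]
306 165 [ 0.563 -0.233  0.174]
298 167 [ 0.585 -0.208  0.17 ]
303 168 [ 0.558 -0.199  0.178]
301 170 [ 0.569 -0.203  0.164]
295 173 [ 0.564 -0.149  0.179]
294 176 [ 0.559 -0.
[... 182 characters left out ...]
0.004 0.174]
276 198 [0.539 0.024 0.174]
266 201 [0.549 0.072 0.185]
250 203 [0.588 0.11  0.184]
252 204 [0.585 0.103 0.177]
253 205 [0.578 0.107 0.178]
272 205 [0.529 0.066 0.173]
270 206 [0.529 0.079 0.176]
269 207 [0.526 0.088 0.179]
271 208 [0.528 0.074 0.165]
263 210 [0.541 0.102 0.169]
262 212 [0.543 0.105 0.162]
top orange 49 [0.461 0.346 0.148] [0.451 0.336 0.1  ] [0.474 0.368 0.155]
blue 106 ((0.4826430380344391, 0.3465813100337982), (0.03299092501401901, 0.08872225135564804), 2.6805758476257324)
side orange 83 [0.453 0.351 0.133] [0.446 0.339 0.103] [0.466 0.357 0.155]
blue 82 ((0.4769083261489868, 0.3730882406234741), (0.03296462073922157, 0.03974822908639908), 2.0505154132843018)
```

View pics/c1.png

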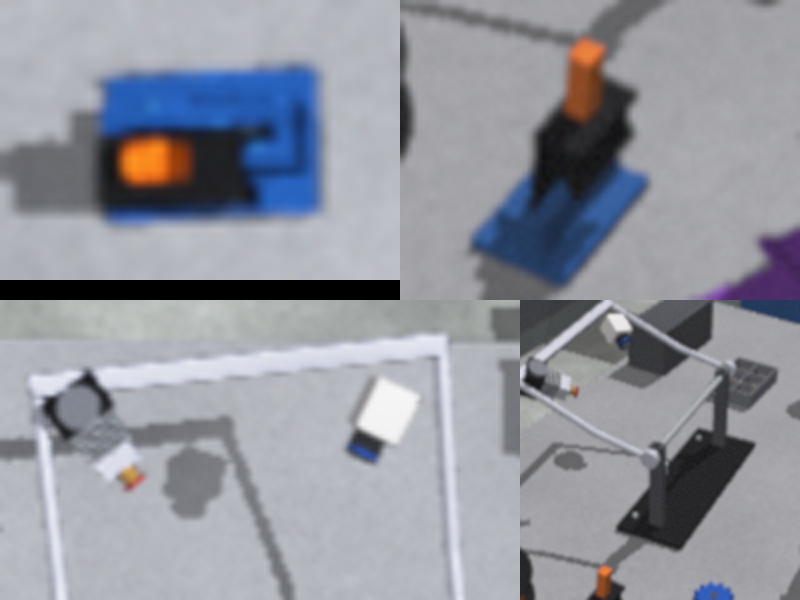

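Crop: mirror stands in the blue holder, grip at about (461,346) mm in world, height 0.155. Station yaw is about +10°. The side camera shows only black on the mirror's −x side. Next, close-up wrist views of both the station and the mirror.

```bash
cat >> h.py <<'E'
def down(yaw): return R.from_euler('z',yaw)*R.from_euler('x',np.pi)
def toolT():
    T=np.eye(4);T[:3,:3]=R.from_quat(r.current_ee_rot()).as_matrix();T[:3,3]=r.current_tool_pos();return T
E
python3 - <<'E'
from h import *
print(R.from_quat(r.current_ee_rot()).as_matrix().round(2).tolist())
for y in(1.57,-1.57):
  for p in([.46,.346,.35],[.5,-.05,.45]):
    print(y,p,np.round(r.inverse_kinematics(p,down(y).as_quat()),2))
p=np.array(r.current_tool_pos());p[2]=.45
r.move_linear(p,vel=.25)
out=[]
for i,p in enumerate(([.47,-.05,.45],[.42,.346,.36])):
  r.move_to(p,down(-1.57 if 0 else 1.57).as_quat()); T=toolT(); im=snap('wrist')
  im['T']=T@im['mount']; np.save('pics/w%d.npy'%i,im,allow_pickle=True); save(im,'pics/w%d.png'%i)
  print(r.current_t(),im['fx'],im['mount'].round(3).tolist(),np.round(r.current_q(),2))
a=[cv2.imread('pics/w%d.png'%i) for i in(0,1)]
cv2.imwrite('pics/w.png',cv2.resize(np.hstack(a),(800,300),interpolation=cv2.INTER_AREA))
E
```

```text
[[0.91, 0.41, -0.0], [0.41, -0.91, 0.0], [0.0, -0.0, -1.0]]
1.57 [0.46, 0.346, 0.35] [ 0.56  0.32  1.45 -0.    1.37  0.56]
1.57 [0.5, -0.05, 0.45] [-0.19  0.13  1.46  0.    1.55 -0.19]
-1.57 [0.46, 0.346, 0.35] [ 0.56  0.32  1.45  0.    1.37 -2.58]Traceback (most recent call last):
  File "<stdin>", line 5, in <module>
    return _wrapfunc(a, 'round', decimals=decimals, out=out)
    return _wrapit(obj, method, *args, **kwds)
    result = getattr(arr, method)(*args, **kwds)
TypeError: unsupported operand type(s) for *: 'NoneType' and 'float'
```

```bash
python3 - <<'E'
from h import *
p=np.array(r.current_tool_pos());p[2]=.45
r.move_linear(p,vel=.25)
for i,p in enumerate(([.47,-.05,.45],[.42,.346,.36])):
  r.move_to(p,down(1.57).as_quat()); T=toolT(); im=snap('wrist')
  im['T']=T@im['mount']; np.save('pics/w%d.npy'%i,im,allow_pickle=True); save(im,'pics/w%d.png'%i)
  print(r.current_t(),im['fx'],im['mount'].round(3).tolist(),np.round(r.current_q(),2))
a=[cv2.imread('pics/w%d.png'%i) for i in(0,1)]
cv2.imwrite('pics/w.png',cv2.resize(np.hstack(a),(800,300),interpolation=cv2.INTER_AREA))
E
```

```text
2.9417 314.1019135455544 [[0.0, -0.95, -0.312, 0.08], [1.0, 0.0, -0.0, 0.001], [0.0, -0.312, 0.95, -0.121], [0.0, 0.0, 0.0, 1.0]] [-0.21  0.07  1.53 -0.    1.55 -0.2 ]
4.5083 314.1019135455544 [[0.0, -0.95, -0.312, 0.08], [1.0, 0.0, -0.0, 0.001], [0.0, -0.312, 0.95, -0.121], [0.0, 0.0, 0.0, 1.0]] [ 0.6   0.25  1.52 -0.    1.37  0.6 ]
```

View pics/w.png

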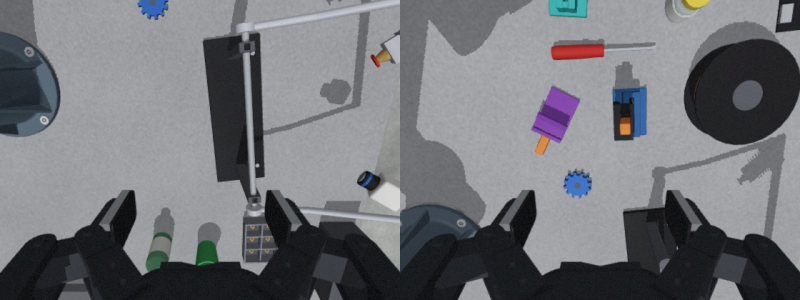

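Wrist view 0: bar vertical at column ~250, marker at about (375,61), lens at about (369,181) (half scale). View 1: mirror in its holder at about (628,113). I'll measure bar, marker, lens and mirror.

```bash
python3 - <<'E'
from h import *
L=lambda f:np.load(f,allow_pickle=True).item()
w0,w1,b=L('pics/w0.npy'),L('pics/w1.npy'),L('pics/top.npy')
W0,W1=cloud(w0,w0['T']),cloud(w1,w1['T'])
# bar
C=W0.reshape(-1,3);k=(abs(C[:,2]-.173)<.006)&(C[:,1]>-.17)&(C[:,1]<.06)&(C[:,0]>.5)&(C[:,0]<.6)
vx,vy,x0,y0=cv2.fitLine(C[k][:,:2].astype(np.float32),cv2.DIST_HUBER,0,.001,.001).ravel();print('bar w0',k.sum(),vx/vy,x0,y0,'z',np.median(C[k][:,2]))
W=cloud(b).reshape(-1,3);k=(abs(W[:,2]-.173)<.008)&(W[:,1]>-.17)&(W[:,1]<.06)&(W[:,0]>.5)&(W[:,0]<.6)
tx,ty,a0,c0=cv2.fitLine(W[k][:,:2].astype(np.float32),cv2.DIST_HUBER,0,.001,.001).ravel();print('bar top',k.sum(),tx/ty,a0-tx/ty*(c0-y0),y0)
# posts: vertical faces at z .05-.15 
for n,c in(('w0',C),('top',W),('side',cloud(L('pics/side.npy')).reshape(-1,3))):
  for s in(-1,1):
    k=(c[:,2]>.06)&(c[:,2]<.15)&(abs(c[:,0]-.555+.18*(c[:,1]+.065))<.03)&(abs(c[:,1]+.065-s*.13)<.04)
    if k.sum():print('post',n,s,k.sum(),np.percentile(c[k],[2,50,98],axis=0).round(3).tolist())
for n,im,c in(('w0',w0,W0),('top',b,cloud(b)),('side',L('pics/side.npy'),cloud(L('pics/side.npy')))):
  h=cv2.cvtColor(im['pixels'],cv2.COLOR_RGB2HSV)
  red=((h[...,0]<7)|(h[...,0]>173))&(h[...,1]>140)&(h[...,2]>60)&(c[...,2]>.1)&(c[...,0]>.6)
  blu=(h[...,0]>100)&(h[...,0]<125)&(h[...,1]>120)&(c[...,2]>.1)&(c[...,0]>.6)&(c[...,1]<0)&(c[...,0]<.9)
  for q,m in(('red',red),('blue',blu)):
    v,u=np.nonzero(m);print(n,q,m.sum(),(u.mean(),v.mean()) if m.any() else'',np.nanmedian(c[m],0).round(3),np.nanstd(c[m],0).round(3))
# mirror
h=cv2.cvtColor(w1['pixels'],cv2.COLOR_RGB2HSV)
s=np.zeros(h.shape[:2],bool);s[110:205,285:365]=1
mo=s&(h[...,0]<18)&(h[...,1]>150)&(W1[...,2]>.145)
print('grip top',mo.sum(),cv2.minAreaRect(W1[mo][:,:2].astype(np.float32)),np.median(W1[mo],0))
mb=s&(h[...,0]>100)&(h[...,0]<125)&(h[...,1]>140)&(abs(W1[...,2]-.04)<.006)
print('holder',mb.sum(),cv2.minAreaRect(W1[mb][:,:2].astype(np.float32)))
mk=s&(abs(W1[...,2]-.104)<.006)&(h[...,2]<90)
print('roof',mk.sum(),cv2.minAreaRect(W1[mk][:,:2].astype(np.float32)))
def crop(im,u,v,w,hh,s):return cv2.resize(im['pixels'][v:v+hh,u:u+w],None,fx=s,fy=s,interpolation=cv2.INTER_CUBIC)
o=np.hstack([crop(w1,285,105,80,100,5),crop(w0,490,40,70,90,5)[:,:],])[:600]if 0 else crop(w1,285,105,80,100,5)
p=crop(w0,490,40,70,250,2);o=np.hstack([o,p])
cv2.imwrite('pics/c2.png',o[:,:,::-1])
E
```

```text
bar w0 1704 -0.11729589 0.5586451 -0.044631835 z 0.17512258953896698
bar top 240 -0.117661476 0.55702174 -0.044631835
post w0 -1 344 [[0.565, -0.213, 0.062], [0.572, -0.2, 0.104], [0.587, -0.198, 0.148]]
post w0 1 161 [[0.532, 0.062, 0.066], [0.534, 0.066, 0.111], [0.553, 0.076, 0.149]]
post top -1 43 [[0.563, -0.212, 0.063], [0.567, -0.201, 0.1], [0.584, -0.198, 0.148]]
post top 1 22 [[0.531, 0.062, 0.064], [0.532, 0.07, 0.106], [0.533, 0.077, 0.149]]
post side -1 138 [[0.559, -0.215, 0.063], [0.57, -0.203, 0.107], [0.584, -0.195, 0.147]]
post side 1 156 [[0.527, 0.064, 0.062], [0.536, 0.075, 0.101], [0.552, 0.08, 0.146]]
w0 red 91 (np.float64(525.3626373626373), np.float64(84.89010989010988)) [0.728 0.047 0.219] [0.003 0.004 0.004]
w0 blue 123 (np.float64(514.7317073170732), np.float64(252.02439024390245)) [ 0.755 -0.142  0.226] [0.004 0.007 0.003]
top red 0  [nan nan nan] [nan nan nan]
top blue 12 (np.float64(330.5), np.float64(137.5)) [ 0.754 -0.143  0.228] [0.004 0.006 0.002]
side red 0  [nan nan nan] [nan nan nan]
side blue 2229 (np.float64(376.73799910273664), np.float64(32.759982054733065)) [ 0.812 -1.478  0.392] [0.073 0.098 0.139]
grip top 245 ((0.4595595598220825, 0.34681734442710876), (0.015090464614331722, 0.0184196624904871), 2.2831852436065674) [0.45949923 0.34772446 0.15037535]
holder 763 ((0.48441845178604126, 0.34847673773765564), (0.03312557935714722, 0.08928092569112778), 3.0282323360443115)
roof 1065 ((0.46162521839141846, 0.3470088541507721), (0.0334019660949707, 0.06397596746683121), 2.9844725131988525)
  return np.nanmean(a, axis, out=out, keepdims=keepdims)
  var = nanvar(a, axis=axis, dtype=dtype, out=out, ddof=ddof,
```

View pics/c2.png

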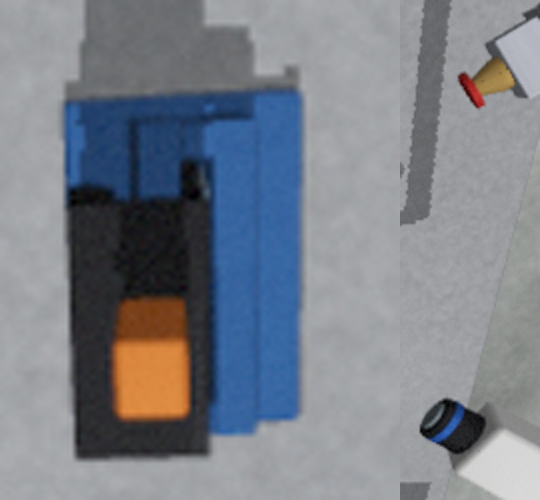

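Station: yaw ≈ +0.117, bar mid ≈ (0.5605, −0.068), t ≈ 0.545 (marker and lens are 0.191 m apart, as they should be). Before grasping I'll check from the depth profile which way the glass faces, and check the IK along the plan.

```bash
cat >> h.py <<'E'
YS=.117; B=np.array([.5605,-.068,.170]); TILT=.545; YM=.05
def Rm(yaw,t): return R.from_euler('z',yaw)*R.from_euler('y',-t)
M2T=R.from_matrix(np.array([[0,1,0],[1,0,0],[0,0,-1.]]))  # tool axes in mirror frame: xt=ym, yt=xm, zt=-zm
GZ=.045   # TCP height in the mirror frame (grasp point 3 mm lower)
def tool(o,yaw,t,gz=GZ):
    m=Rm(yaw,t); return o+m.apply([0,0,gz]),(m*M2T).as_quat()
E
python3 - <<'E'
from h import *
L=lambda f:np.load(f,allow_pickle=True).item()
for n in('side','top'):
  c=cloud(L('pics/%s.npy'%n)).reshape(-1,3)
  for z in np.arange(.02,.15,.01):
    k=(abs(c[:,2]-z)<.005)&(c[:,1]>.325)&(c[:,1]<.37)&(c[:,0]>.42)&(c[:,0]<.49)
    if k.sum():print(n,round(z,2),k.sum(),np.percentile(c[k,0],[5,50,95]).round(3))
q=None
for o,y,t in(([.4596,.347,.09],YM,0),([.4596,.347,.27],YM,0),(B+[0,0,.1],YS,0),(B,YS,0),(B,YS,.3),(B,YS,.6)):
  print(np.round(r.inverse_kinematics(*[np.asarray(v).tolist() for v in tool(np.array(o),y,t)]),2))
E
```

```text
side 0.02 22 [0.45  0.464 0.467]
side 0.03 9 [0.461 0.463 0.464]
side 0.04 28 [0.462 0.471 0.484]
side 0.05 6 [0.472 0.474 0.475]
side 0.06 17 [0.443 0.446 0.475]
side 0.07 35 [0.443 0.447 0.472]
side 0.08 20 [0.446 0.448 0.471]
side 0.09 3 [0.442 0.442 0.446]
side 0.1 82 [0.44  0.45  0.472]
side 0.11 30 [0.443 0.455 0.469]
side 0.12 16 [0.45  0.454 0.465]
side 0.13 20 [0.449 0.452 0.463]
side 0.14 17 [0.449 0.45  0.461]
top 0.02 1 [0.447 0.447 0.447]
top 0.03 5 [0.486 0.487 0.487]
top 0.04 9 [0.489 0.489 0.49 ]
top 0.05 2 [0.488 0.489 0.489]
top 0.06 7 [0.446 0.446 0.446]
top 0.07 1 [0.446 0.446 0.446]
top 0.1 66 [0.446 0.453 0.474]
top 0.11 21 [0.445 0.47  0.477]
top 0.12 1 [0.465 0.465 0.465]
top 0.13 4 [0.454 0.46  0.466]
top 0.14 2 [0.459 0.459 0.46 ]
[ 0.57  0.54  1.68 -0.    0.92  0.52]
[ 0.57  0.34  1.51 -0.    1.29  0.52]
[-0.2   0.32  1.54 -0.    1.28 -0.32]
[-0.2   0.42  1.65 -0.    1.07 -0.32]
[-0.26  0.29  1.87  0.17  0.7  -0.49]
[-0.33  0.23  2.08  0.74  0.37 -1.09]
```

The back leg is on the −x side (surface at x≈0.446 only down to z≈0.06, then the slot or plate at 0.47), so the glass faces +x. Grasp and lift, then go to a hover over the bar.

```bash
python3 - <<'E'
from h import *
o=np.array([.4596,.347,.09])
l=lambda v:np.asarray(v).tolist()
p,q=tool(o+[0,0,.09],YM,0); r.move_to(l(p),l(q))
p,q=tool(o,YM,0); r.move_linear(l(p),vel=.12)
print(r.current_opening(),r.current_t())
r.set_gripper(0.0,60)
print('open',r.current_opening()*85,r.current_tool_pos(),r.current_contact_force())
r.move_linear(l(p+[0,0,.03]),vel=.06); print(r.current_opening()*85,r.current_contact_force())
r.move_linear(l(p+[0,0,.21]),vel=.2)
p,q=tool(B+[0,0,.13],YS,0)
r.move_to(l(p+Rm(YS,0).apply([.006,0,0])),l(q))
print(r.current_opening()*85,r.current_contact_force(),r.current_tool_pos(),r.current_t())
T=toolT();im=snap('wrist');im['T']=T@im['mount'];np.save('pics/w2.npy',im,allow_pickle=True);save(im,'pics/w2.png')
s=snap('side');save(s,'pics/side2.png')
c=cv2.resize(s['pixels'][120:270,200:340],(560,600),interpolation=cv2.INTER_CUBIC)[:420]
cc=cv2.resize(s['pixels'][110:250,220:330],(330,420),interpolation=cv2.INTER_CUBIC)
w=cv2.resize(im['pixels'],(470,420)) if 0 else im['pixels'][:,90:560]
cv2.imwrite('pics/v2.png',np.hstack([w,cc])[:,:,::-1])
E
```

```text
0.9969062926230802 6.025
open 16.172973867998998 [0.46235546 0.34741162 0.13602587] [12.12261026  0.24586191 -2.51405334]
15.099420256717389 [ 1.30075686  0.61948217 11.12070555]
15.283387984466984 [ 0.03155745 -0.88223497 -1.77481726] [ 0.56652578 -0.06640202  0.34491049] 9.9833
```

View pics/v2.png

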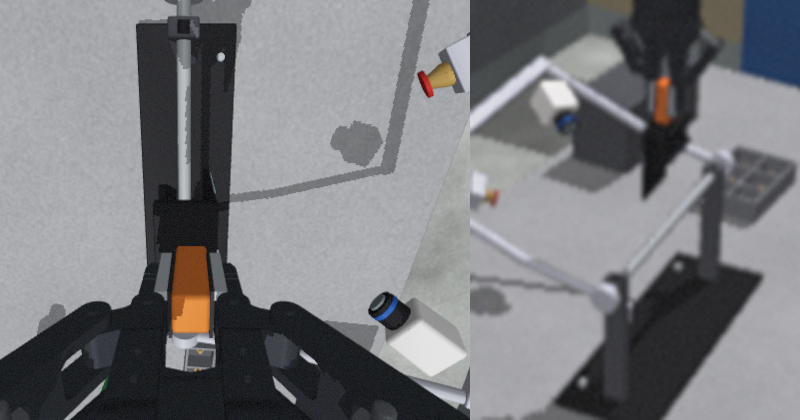

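Mirror is held above the bar. Grip closed at 15.3 mm (block ~16 mm), residual force ~0. Grasping pulled x by 2.8 mm, so the wrist calibration may be off by that. I'll measure the bar and the mirror together in the same picture.

```bash
python3 - <<'E'
from h import *
L=lambda f:np.load(f,allow_pickle=True).item()
w=L('pics/w2.npy');W=cloud(w,w['T']);h=cv2.cvtColor(w['pixels'],cv2.COLOR_RGB2HSV)
xs,ys=np.array([np.cos(YS),np.sin(YS)]),np.array([-np.sin(YS),np.cos(YS)])
def st(P): d=P[...,:3]-B; return np.stack([d[...,0]*xs[0]+d[...,1]*xs[1],d[...,0]*ys[0]+d[...,1]*ys[1],d[...,2]],-1)
S=st(W)
k=(abs(S[...,2]-.003)<.008)&(abs(S[...,0])<.03)&(S[...,1]>.03)&(S[...,1]<.115)
P=S[k];print('bar',len(P),np.polyfit(P[:,1],P[:,0],1),np.percentile(P[:,0],[2,50,98]),np.median(P[:,2]))
print('tcp st',st(np.array(r.current_tool_pos())))
o=(h[...,0]<18)&(h[...,1]>150)&(S[...,2]>.12)&(abs(S[...,0])<.03)
P=S[o];print('grip',len(P),np.percentile(P,[2,50,98],axis=0).round(4).tolist())
for z in np.arange(.13,.20,.008): 
  q=P[abs(P[:,2]-z)<.004]
  if len(q):print('  z',round(z,3),len(q),np.percentile(q[:,0],[3,97]).round(4),np.median(q[:,1]).round(4))
for z in(.04,.06,.08,.1,.11,.12,.13,.14,.145):
  q=S[(abs(S[...,2]-z)<.005)&(abs(S[...,0])<.05)&(abs(S[...,1])<.06)&(h[...,2]<90)]
  if len(q):print('dark z',z,len(q),np.percentile(q,[3,50,97],axis=0).round(4).tolist())
s=L('pics/side.npy');Q=st(cloud(s));k=(abs(Q[...,2]-.003)<.008)&(abs(Q[...,0])<.03)&(abs(Q[...,1])<.1);print('side bar',np.polyfit(Q[k][:,1],Q[k][:,0],1))
s=L('pics/top.npy');Q=st(cloud(s));k=(abs(Q[...,2]-.003)<.008)&(abs(Q[...,0])<.03)&(abs(Q[...,1])<.1);print('top bar',np.polyfit(Q[k][:,1],Q[k][:,0],1))
E
```

```text
bar 1316 [-0.00073146  0.00180661] [-0.00401702  0.00184435  0.00718418] 0.005214304642520012
tcp st [0.00620331 0.00094028 0.17501036]
grip 3068 [[0.0002, -0.0064, 0.1467], [0.0075, 0.0089, 0.1869], [0.015, 0.01, 0.191]]
  z 0.146 149 [0.0005 0.0148] 0.0094
  z 0.154 225 [0.    0.015] 0.0094
  z 0.162 266 [0.0003 0.0149] 0.0094
  z 0.17 295 [0.0005 0.0147] 0.0095
  z 0.178 354 [0.0004 0.0148] 0.0094
  z 0.186 973 [0.0002 0.0149] 0.008
  z 0.194 806 [0.0007 0.0143] 0.0013
dark z 0.06 27 [[0.0171, 0.0234, 0.0575], [0.0173, 0.0317, 0.0618], [0.0212, 0.0326, 0.0647]]
dark z 0.08 25 [[0.017, 0.0306, 0.0751], [0.0191, 0.0324, 0.0797], [0.0214, 0.0327, 0.0844]]
dark z 0.1 69 [[-0.0129, 0.0251, 0.0963], [0.0168, 0.0323, 0.103], [0.0213, 0.0327, 0.1048]]
dark z 0.11 148 [[-0.0115, 0.0252, 0.1054], [-0.0074, 0.0322, 0.1101], [0.0206, 0.0327, 0.1147]]
dark z 0.12 96 [[-0.0067, 0.029, 0.1153], [-0.0014, 0.0324, 0.1197], [0.021, 0.0328, 0.124]]
dark z 0.13 107 [[-0.007, 0.0316, 0.1253], [-0.0015, 0.0324, 0.1298], [0.0211, 0.0327, 0.1348]]
dark z 0.14 3235 [[-0.011, 0.0057, 0.1385], [0.0042, 0.0208, 0.1421], [0.0209, 0.0325, 0.1433]]
dark z 0.145 3084 [[-0.011, 0.0056, 0.141], [0.0043, 0.0201, 0.1422], [0.0209, 0.0322, 0.1433]]
side bar [-0.00045423 -0.00530955]
top bar [-0.00014722 -0.00069779]
```

Relative to the gripped block the bar lies 5.8 mm back (6.2 mm intended), and the mirror is not pitched, so the bar estimate holds to <1 mm. Lower it with force checks.

```bash
python3 - <<'E'
from h import *
l=lambda v:np.asarray(v).tolist()
xs=Rm(YS,0).apply([1,0,0]); f0=np.array(r.current_contact_force())
p,q=tool(B,YS,0)
r.move_linear(l(p+.006*xs+[0,0,.045]),vel=.1); print(np.array(r.current_contact_force())-f0)
r.move_linear(l(p+.0005*xs+[0,0,.045]),vel=.05)
r.move_linear(l(p+.0005*xs+[0,0,.008]),vel=.06); print(np.array(r.current_contact_force())-f0)
z=.008
while z>-.008:
  z-=.001; r.move_linear(l(p+.0005*xs+[0,0,z]),vel=.02)
  f=np.array(r.current_contact_force())-f0; print(round(z,3),f.round(1),np.round(np.array(r.current_tool_pos())[2]-p[2],4))
  if f[2]>4 or np.linalg.norm(f)>15: break
r.sleep(.3); print(r.current_contact_force(),r.current_t(),r.current_tool_pos())
T=toolT();im=snap('wrist');im['T']=T@im['mount'];np.save('pics/w3.npy',im,allow_pickle=True)
s=snap('side')
cc=cv2.resize(s['pixels'][110:250,220:330],(330,420),interpolation=cv2.INTER_CUBIC)
cv2.imwrite('pics/v3.png',np.hstack([im['pixels'][:,90:560],cc])[:,:,::-1])
E
```

```text
[-0.44476855 -0.20003884  0.84152115]
[0.12304053 0.02682367 0.90970026]
0.007 [-0.6  0.5  0.6] 0.0072
0.006 [-0.5 -0.2 -1. ] 0.006
0.005 [-0.3  0.9 -0.2] 0.0049
0.004 [-0.6  0.2  0.3] 0.0039
0.003 [-1.1  0.2  1.5] 0.0029
0.002 [-0.4 -0.3  0.8] 0.002
0.001 [-3.3  0.3  8. ] 0.0018
[-3.31022795 -0.18073397  6.90921369] 14.1583 [ 0.56105861 -0.06794626  0.21682867]
```

View pics/v3.png

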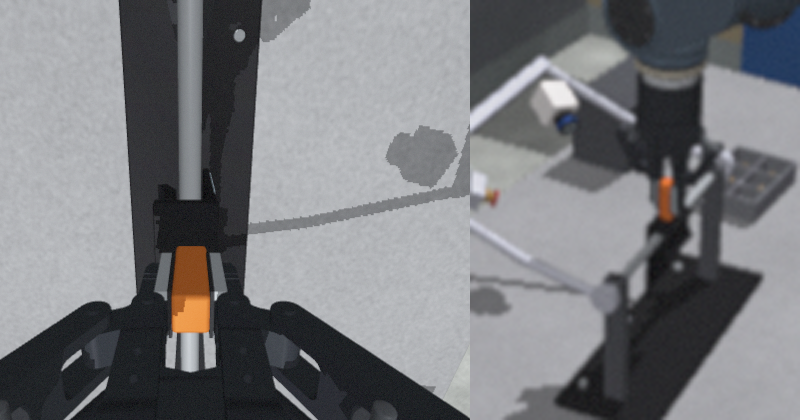

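The saddle is over the bar (bar at col ~190 runs into the channel) and rests on it with ~7 N at the expected height (within 2 mm). Now tilt about the bar.

```bash
python3 - <<'E'
from h import *
l=lambda v:np.asarray(v).tolist()
xs=Rm(YS,0).apply([1,0,0]); o=B+.0005*xs
q0=np.array(r.current_q())
for t in np.linspace(0,TILT,9)[1:]:
  p,q=tool(o,YS,t,.0464); r.move_linear(l(p),l(q),vel=.016)
  f=np.array(r.current_contact_force()); print(round(t,2),f.round(1),np.abs(r.current_qvel()).max().round(2),r.current_t())
  if np.linalg.norm(f)>25: print('STOP');break
r.sleep(.3)
print(r.current_contact_force(),r.current_opening()*85,r.current_tool_pos(),p,R.from_quat(r.current_ee_rot()).inv().as_matrix().round(3)[2].tolist())
T=toolT();im=snap('wrist');im['T']=T@im['mount'];np.save('pics/w4.npy',im,allow_pickle=True)
s=snap('side');np.save('pics/side4.npy',s,allow_pickle=True);tp=snap('top');np.save('pics/top4.npy',tp,allow_pickle=True)
cc=cv2.resize(s['pixels'][110:250,220:330],(330,420),interpolation=cv2.INTER_CUBIC)
cv2.imwrite('pics/v4.png',np.hstack([im['pixels'][:,90:560],cc])[:,:,::-1])
E
```

```text
0.07 [-2.9 -0.5  5.7] 0.02 14.6083
0.14 [-2.9  0.6  7.4] 0.01 14.9583
0.2 [-1.7  1.1  7.6] 0.01 15.3083
0.27 [-1.9  1.   8.7] 0.01 15.6583
0.34 [-2.   1.7  9.8] 0.01 16.0083
0.41 [-3.2  1.1 10.8] 0.01 16.3583
0.48 [-4.3  0.9 11.6] 0.01 16.7083
0.55 [-4.8  0.9 13.5] 0.02 17.0583
[-5.97081058  1.55862149 14.25575726] 14.849850510781975 [ 0.53839571 -0.07085292  0.21108477] [ 0.53710644 -0.0707496   0.20967791] [0.517, 0.061, -0.854]
```

View pics/v4.png

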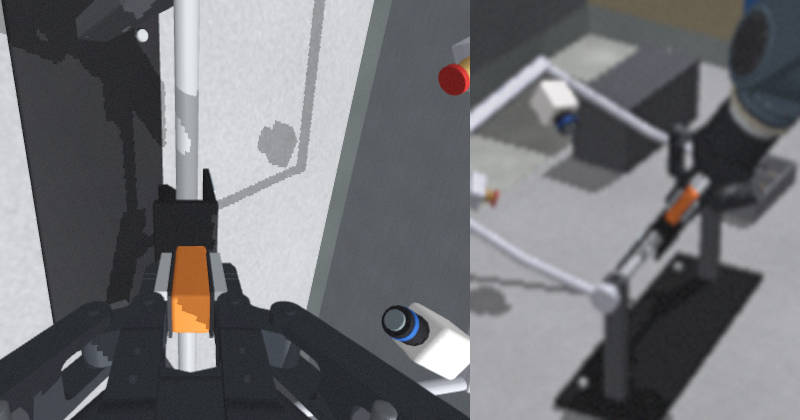

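The mirror is tilted on the bar and still gripped. Marker (454,80) and lens (398,320) are both visible in the wrist view, so the aim can be measured directly in the mirror frame.

```bash
python3 - <<'E'
from h import *
w=np.load('pics/w4.npy',allow_pickle=True).item();h=cv2.cvtColor(w['pixels'],cv2.COLOR_RGB2HSV)
C=cloud(w,w['mount']) # tool frame
M=M2T.apply(C.reshape(-1,3)+0).reshape(C.shape)+[0,0,.0468]  # mirror frame
red=((h[...,0]<7)|(h[...,0]>173))&(h[...,1]>140)&(h[...,2]>60)&(M[...,0]>.1)&(M[...,0]<.22)
v,u=np.nonzero(red)
print('red',red.sum(),(u.mean(),v.mean()),np.nanmedian(M[red],0).round(4),np.nanstd(M[red],0).round(4))
a,b=90+395,319
L=M[b-6:b+7,a-6:a+7].reshape(-1,3);print('lens',np.nanmedian(L,0).round(4),np.nanstd(L,0).round(4))
m=np.nanmedian(M[red],0);n=np.nanmedian(L,0);print('halfway in mirror',(m+n)/2,'goal z -.05,x .1795,y 0')
k=(abs(M[...,0])<.03)&(abs(M[...,2])<.02)&(M[...,1]>.04)&(M[...,1]<.09)
print('bar',k.sum(),np.nanpercentile(M[k],[3,50,97],axis=0).round(4).tolist())
o=(h[...,0]<18)&(h[...,1]>150)&(abs(M[...,0])<.03)&(M[...,2]>.015)&(M[...,2]<.07)&(abs(M[...,1])<.03)
P=M[o];print('grip',np.percentile(P,[3,50,97],axis=0).round(4).tolist())
for z in(.02,.035,.055):
  q=P[abs(P[:,2]-z)<.005];print(z,len(q),np.percentile(q[:,0],[3,97]).round(4) if len(q) else'')
E
```

```text
red 742 (np.float64(543.8180592991914), np.float64(79.17789757412399)) [ 0.1757  0.0955 -0.0568] [0.0027 0.0047 0.0057]
lens [ 0.1761 -0.0946 -0.0578] [0.0017 0.0028 0.0035]
halfway in mirror [ 0.1758979   0.00043248 -0.05731454] goal z -.05,x .1795,y 0
bar 2317 [[-0.0063, 0.0417, 0.001], [-0.0008, 0.0672, 0.0046], [0.0048, 0.0887, 0.0063]]
grip [[-0.0057, -0.0068, 0.0192], [0.0014, 0.0081, 0.0578], [0.0086, 0.0091, 0.0621]]
0.02 245 [-0.0056  0.0088]
0.035 331 [-0.0057  0.0086]
0.055 546 [-0.0059  0.0086]
```

The direct measurement puts halfway 7 mm below the glass axis, so the mirror is tilted ~0.04 rad too far. My earlier estimate only saw the upper parts of disc and lens ring. Correct to t≈0.507, ease the press, and re-measure.

```bash
python3 - <<'E'
from h import *
l=lambda v:np.asarray(v).tolist()
xs=Rm(YS,0).apply([1,0,0]); o=B+.0005*xs
for t in(.525,.507):
  p,q=tool(o+Rm(YS,t).apply([.0012,0,0]),YS,t,.0466); r.move_linear(l(p),l(q),vel=.01)
r.sleep(.5)
print(r.current_contact_force(),r.current_opening()*85,np.abs(r.current_qvel()).max(),r.current_t(),np.array(r.current_tool_pos())-p)
w=snap('wrist')
h=cv2.cvtColor(w['pixels'],cv2.COLOR_RGB2HSV);C=cloud(w,w['mount'])
M=M2T.apply(C.reshape(-1,3)).reshape(C.shape)+[0,0,.0468]
red=((h[...,0]<7)|(h[...,0]>173))&(h[...,1]>140)&(h[...,2]>60)&(M[...,0]>.1)&(M[...,0]<.22)
v,u=np.nonzero(red);m=np.nanmedian(M[red],0);print('red',red.sum(),(u.mean(),v.mean()),m.round(4))
blu=(h[...,0]>100)&(h[...,0]<125)&(h[...,1]>120)&(M[...,0]>.15)&(M[...,0]<.22)&(M[...,1]<-.05)
v,u=np.nonzero(blu);print('ring',blu.sum(),(u.mean(),v.mean()),np.nanmedian(M[blu],0).round(4))
k=(abs(M[...,0])<.03)&(abs(M[...,2])<.02)&(M[...,1]>.04)&(M[...,1]<.09)
print('bar',np.nanpercentile(M[k],[3,50,97],axis=0).round(4).tolist())
s=snap('side');cc=cv2.resize(s['pixels'][110:250,220:330],(330,420),interpolation=cv2.INTER_CUBIC)
cv2.imwrite('pics/v5.png',np.hstack([w['pixels'][:,90:560],cc])[:,:,::-1])
E
```

```text
[-10.53480021  -2.06317089  12.69312859] 15.297279481241414 0.001485759083397128 18.625 [ 0.00037845 -0.00015482  0.00056523]
red 502 (np.float64(551.1872509960159), np.float64(78.14940239043824)) [ 0.1774  0.096  -0.0533]
ring 221 (np.float64(509.8914027149321), np.float64(334.97285067873304)) [ 0.1865 -0.0962 -0.0398]
bar [[-0.0062, 0.0417, 0.0008], [-0.0004, 0.067, 0.0046], [0.0049, 0.0887, 0.0062]]
```

View pics/v5.png

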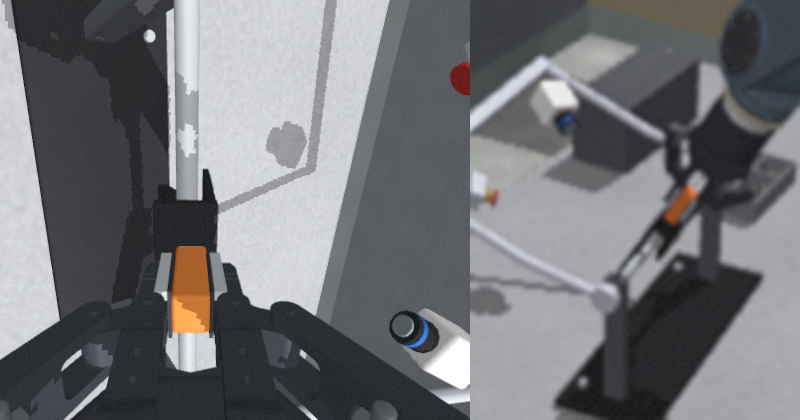

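Still seated and gripped. The lens is at about (404,325). The marker is now partly clipped at (460,79), so its reading of −53 mm is biased low; the measurement and the turn together put the aim at about −51 mm (goal −50). Handing in.

```bash
python3 - <<'E'
from h import *
print(r.current_t(),np.round(r.current_contact_force(),1)); r.hand_in(); print(r.current_t(),r.current_opening()*85)
E
```

```text
18.725 [-9.7 -2.9 13.2]
the job is handed in; nothing more can be done
the job is handed in; nothing more can be done
```

I took the mirror out of the blue holder, hung its saddle over the middle of the chrome bar with the glass facing the print head and camera, and tilted it to about 0.507 rad. I handed it in at 18.7 s, still gripping it. No verdict was reported.

**Last checks**
- **Seat on the bar:** the bar's centre lies about 2 mm behind the mirror's origin fore/aft, about 0 mm off in height and under 1 mm off along the bar. The wrist force was about 16 N, so the saddle is pressed onto the bar.
- **Grip and rest:** the jaws hold the 16 mm block at about 15.3 mm opening, and joint speeds were about 0.001 rad/s.
- **Aim:** the point halfway between marker and lens should be within about 1–3 mm of the glass centre line in height, against a limit of 14 mm. Sideways it is under 1 mm off.

**What disagreed**
- **Tilt estimate:** my first estimate, 0.545 rad, was about 0.04 rad too high. It came from only the upper parts of the marker disc and lens ring. A direct view from the tilted pose corrected it.
- **Final aim reading:** the marker was partly cut off at the image edge in the last picture. The marker's own reading (3 mm low) is therefore biased, and the aim figure also relies on the earlier full view plus the turn I commanded.
- **Pull at the grasp:** closing the jaws pulled the arm sideways by about 2.8 mm with 12 N. A later picture showed the mirror sitting straight in the grip.

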